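# Turn the red leaf in the packing-pattern binder

### The arm

A 6-joint arm with a two-finger parallel gripper is mounted at the origin on the work surface. World frame = base frame: x ahead of the robot, y to its left, z up, the work surface at z = 0. Lengths are in m, angles in rad, forces in N, time in s.
With the tool pointing down it reaches from about 0.275 to 0.75 m from the base axis. Payload 10.2 kg.
Tool frame: the origin (TCP) lies midway between the tips of the shut fingers; the grasp point (between the pads) lies 19 mm behind it (env.hold_point_z is the distance from the TCP to the grasp point, in m); x points along the fingers, z is the direction in which the jaws open and shut, and the axes are right-handed (so a half turn about x gives the same grasp; the last joint's range is limited). The gripper opens to 85 mm and grips with 20 to 120 N. Pads are 22 mm wide; open, the fingers measure 114 mm over their backs; the gripper's body (76 mm by 85 mm) begins 54 mm behind the grasp point. The pads swing forward as they close: fully open they stand 13 mm farther back than shut.
Start: joints at [-1.376, 0.313, 1.498, -0, 1.331, -0.223], TCP at [0.213, -0.48, 0.231] pointing down, gripper open.
Joint ranges: [-2.94, 2.94], [-0.97, 2.17], [0.19, 2.56], [-1.23, 4.37], [0.02, 3.11], [-2.88, 2.88]. Speed limits (rad/s): [2.39, 2.39, 3.01, 3.14, 3.14, 3.14].

### API

Orientations are given as a unit quaternion [x, y, z, w].
In Python, from bench import env, kinematics, monitor, eyes, job gives the robot as it stands. The module is installed in compiled form; this text tells all that it offers. Calls block until the motion is done:
- env.reach(position, orientation): joint-space move of the TCP to a pose.
- env.movel(position, velocity=0.15, frame=None, guard=None): straight line of the TCP; frame=None keeps the orientation; velocity is the mean speed in m/s. With guard (N) it stops when the force on the tool has changed by that much, and returns True; else False.
- env.set_joints(angles): joint-space move.
- env.release() and env.close_gripper(effort=None): open the fingers fully, or close them until they stop; effort is the grip in N (None keeps the last).
- env.hold(seconds).
- kinematics.ik(position, orientation): joint angles nearest the present ones, or None.
- monitor.sense(): the state.
- eyes.grab_frame(name): name is "scene" or "top" or "wrist"; returns a dict with "frame" (384x512x3 uint8, red, green, blue), "mtx" (3x3 intrinsics, pixels), "view" (4x4, takes a point from world to camera coordinates). Camera axes: x right, y down, z forward; pixel columns grow to the right and rows downward; lengths in m; the calibration is good to about 2 mm. A picture is of the moment at which its call begins. There is no depth.
A pose or a line that the arm cannot do raises env.MotionError and nothing moves.
- job.hand_in(): hands the job in, once; it reports no verdict.
The state is a dict: "clock": time; "joints": joint angles; "qvel": joint speeds; "joint_efforts": joint torques, N m; "position": TCP position; "ee_rot": TCP orientation; "contact_force": force on the tool from outside, world axes, zero at the start; "ft_torque": the same for the moment, N m; "finger_gap": opening from 0.0 (shut) to 1.0 (fully open).
Only numpy, scipy, OpenCV 4.12 (cv2) and the standard library are available. Lean on these libraries where they do the work, as an engineer would, in place of code of your own. Each camera call takes 0.05 s, during which the arm holds its last target. There are 200 camera calls.

### The job

Two small ring binders lie open on the packing table. In the one with the red leaf, lift that leaf by its tab and turn it right over across the rings, so that it lies flat on the other side with its white pattern face up, then let go. Leave the green leaf in the other binder lying as it is.

Things in the scene. Friction and masses are not known exactly. Their poses are not given: they have to be found in the camera images.
- red_binder: Black ring binder lying open, fixed to the table: cover 160 (x) x 208 (y) x 3 mm, piles of cards 146 x 76 mm either side of the rings, tops 21 mm up. Origin: centre of its underside. x runs along the three rings, z up; the ring axis, the leaf's hinge, runs along x 24 mm above the origin. On the robot's left or right, yaw up to 0.35 rad either way; the twin with a green leaf is on the other side.
- red_leaf (a joint): Angle (rad) of the stiff red leaf about the ring axis: 0 = flat on the binder's -y side, red face up (start); pi/2 = upright; pi = flat on the +y side, white face with tan root pattern up. Damped; falls to the nearer side by its weight (about 60 g). Leaf 150 mm along the rings, 4 mm thick, from 10 to 105 mm from the ring axis; when flat its middle is 24 mm above the table.
- red_tab (a point): Grip point on the red leaf's tab, mid-thickness, 124 mm from the ring axis, 30 mm to +x of the leaf's middle. Tab 30 mm wide (along rings), 4 mm thick, 105 to 139 mm from the ring axis, beyond cover and cards, 22 mm above bare table when flat. Fingers may straddle its width from above and point down all the way, the tab pivoting in them. Axes turn with the leaf: x along rings, -y to the free edge.
- green_leaf (a joint): Angle (rad) of the green leaf in the other, otherwise identical binder; 0 = lying flat as at the start, where it must stay.

How it is judged:
At the end, for the whole second after the job is handed in: The red leaf lies at rest on the other side of the rings, within 10 degrees (0.17 rad) of flat, and the green leaf is still flat within 10 degrees (value of joint red_leaf above 2.97 rad and velocity of joint red_leaf below 0.1 rad/s and value of joint green_leaf below 0.17 rad); the robot touches nothing.
It fails at once if the green leaf is lifted more than about 20 degrees (value of joint green_leaf above 0.35 rad).
It also fails if it takes over 46 s, if anything falls off the work surface, if the arm or the gripper's body presses on something with over 40 N, if the wrist force passes 120 N, or if a joint passes its speed limit or range.

## Working session

There is one attempt and no reset: what is moved stays moved. The work goes in short steps, each a Python script; the robot and the scene stay as the last script left them, time stands still between calls to the robot, and variables do not carry over. Pictures are saved under pics/ and viewed, about 8 in all and at most 12, crops included, and the job is handed in when it is done.

```bash
mkdir -p pics; ls
python3 - <<'E'
from bench import env,kinematics,monitor,eyes,job
import cv2,numpy as np
for n in ("top","scene"):
    f=eyes.grab_frame(n); np.savez(f"pics/{n}0.npz",**f); cv2.imwrite(f"pics/{n}0.png",f["frame"][:,:,::-1])
    print(n,f["mtx"].tolist(),np.round(f["view"],4).tolist())
s=monitor.sense(); print(s); print(env.hold_point_z)
E
```

```text
pics
top [[472.6039587521492, 0.0, 250.10593750617468], [0.0, 472.6039587521492, 197.56857171586861], [0.0, 0.0, 1.0]] [[-0.0126, -0.9999, 0.007, -0.0496], [-0.9847, 0.0112, -0.174, 0.5608], [0.1739, -0.0091, -0.9847, 0.9256], [0.0, 0.0, 0.0, 1.0]]
scene [[465.18418081395583, 0.0, 256.7589929782739], [0.0, 465.18418081395583, 192.4359088582315], [0.0, 0.0, 1.0]] [[-0.5933, 0.8049, -0.0089, 0.3823], [0.7055, 0.5147, -0.4873, -0.3417], [-0.3877, -0.2954, -0.8732, 1.3783], [0.0, 0.0, 0.0, 1.0]]
{'clock': 0.1, 'joints': array([-1.37639045e+00,  3.13395315e-01,  1.49834502e+00, -1.20830708e-05,
        1.33098640e+00, -2.23419968e-01]), 'qvel': array([-0.00257179, -0.0026252 , -0.00187957, -0.00063168, -0.00111677,
        0.00165103]), 'joint_efforts': array([ 2.53748563e-03, -4.12898076e+01, -2.60143697e+01, -1.88502140e-04,
        3.05728085e-03, -1.89400333e-05]), 'position': array([ 0.21296421, -0.47962408,  0.23079771]), 'ee_rot': array([ 0.38571398,  0.59310958, -0.38514456,  0.59254487]), 'contact_force': array([ 0.29584282, -0.15767922,  0.7708104 ]), 'ft_torque': array([-0.03745026, -0.00257084, -0.01623034]), 'finger_gap': 0.9990845165363775}
0.0187
```

View pics/top0.png

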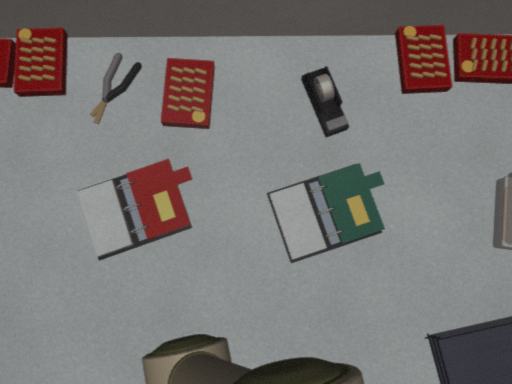

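View pics/scene0.png

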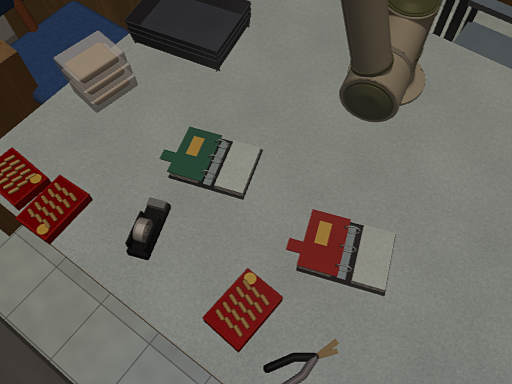

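Top view: the red binder is on the robot's left (leaf about (157,205), tab about (181,175)). The green one is on the right (leaf about (347,208)). Next I measure the leaf and tab in both views.

```bash
cat > h.py <<'E'
import numpy as np,cv2
def rays(f,uv,z):
    K,V=f["mtx"],f["view"];R,t=V[:3,:3],V[:3,3];c=-R.T@t
    d=np.c_[np.asarray(uv,float),np.ones(len(uv))]@np.linalg.inv(K).T@R
    return c+d*((z-c[2])/d[:,2])[:,None]
def redmask(fr,seed):
    hsv=cv2.cvtColor(fr,cv2.COLOR_RGB2HSV)
    m=(((hsv[...,0]<8)|(hsv[...,0]>172))&(hsv[...,1]>130)&(hsv[...,2]>50)).astype(np.uint8)
    n,l=cv2.connectedComponents(m); k=l[seed[1],seed[0]]
    m=(l==k).astype(np.uint8)
    c,_=cv2.findContours(m,cv2.RETR_EXTERNAL,cv2.CHAIN_APPROX_NONE)
    return cv2.drawContours(np.zeros_like(m),c,-1,1,-1)
E
python3 - <<'E'
from h import *
for n,seed in(("top",(140,185)),("scene",(310,235))):
    f=dict(np.load(f"pics/{n}0.npz")); m=redmask(f["frame"],seed)
    # rectify onto leaf-top plane z=.026 : 0.5mm/px metric image
    vv,uu=np.nonzero(m); P=rays(f,np.c_[uu,vv],.026)
    lo=P[:,:2].min(0)-.03
    pts=np.float32([[100,100],[300,100],[300,300],[100,300]])
    G=((rays(f,pts,.026)[:,:2]-lo)*2000).astype(np.float32)
    M=cv2.getPerspectiveTransform(pts,G)
    w=cv2.warpPerspective(m*255,M,(450,450),flags=cv2.INTER_LINEAR)>127
    w=w.astype(np.uint8)
    body=cv2.morphologyEx(w,cv2.MORPH_OPEN,cv2.getStructuringElement(cv2.MORPH_ELLIPSE,(93,93)))
    bm=cv2.minAreaRect(cv2.findNonZero(body))
    bx=cv2.boxPoints(bm)/2000+lo
    poly=cv2.fillPoly(np.zeros_like(w),[cv2.boxPoints(bm).astype(int)],1)
    t=cv2.morphologyEx(w*(1-poly),cv2.MORPH_OPEN,np.ones((13,13),np.uint8))
    k,l,st,ce=cv2.connectedComponentsWithStats(t); i=1+np.argmax(st[1:,4])
    tr=cv2.minAreaRect(cv2.findNonZero((l==i).astype(np.uint8)))
    print(n,"body c",np.array(bm[0])/2000+lo,"size mm",np.array(bm[1])/2,"ang",bm[2],"\n corners",bx.round(4).tolist(),"\n tab c",ce[i]/2000+lo,np.array(tr[1])/2,tr[2])
E
```

```text
top body c [0.56623682 0.1353108 ] size mm [147.9291687   97.74663544] ang 18.79988670349121 
 corners [[0.4805, 0.1577], [0.512, 0.0652], [0.652, 0.1129], [0.6205, 0.2054]] 
 tab c [0.6153793  0.08565125] [28.77672386 27.51181412] 18.434947967529297
scene body c [0.56565853 0.13505122] size mm [150.07177734 100.14611816] ang 18.758649826049805 
 corners [[0.4785, 0.1583], [0.5107, 0.0635], [0.6528, 0.1118], [0.6206, 0.2066]] 
 tab c [0.61467399 0.0841648 ] [31.46466446 27.35370255] 18.434947967529297
```

```bash
cat >> h.py <<'E'
from scipy.spatial.transform import Rotation as Ro
YAW=np.radians(18.78); EX=np.array([np.cos(YAW),np.sin(YAW),0]); EY=np.array([-np.sin(YAW),np.cos(YAW),0]); EZ=np.array([0,0,1.])
ORG=np.array([.5463,.1930,0])
RAD=.125; DZ=-.016
def quat(s):
    z=s*EX; x=-EZ; return Ro.from_matrix(np.c_[x,np.cross(z,x),z]).as_quat()
def tcp(th,r=RAD): return ORG+.030*EX-r*np.cos(th)*EY+(.024+r*np.sin(th)+DZ)*EZ
E
python3 - <<'E'
from h import *
from bench import env,kinematics,monitor,eyes
for s in(1,-1):
    q=[kinematics.ik(tcp(t),quat(s)) for t in(0,1.57,3.14)]; print(s,[None if a is None else np.round(a,2) for a in q])
s=min((1,-1),key=lambda s:abs(kinematics.ik(tcp(0),quat(s))[5])+abs(kinematics.ik(tcp(3.14),quat(s))[5]))
p=tcp(0); p[2]=.23; env.reach(p,quat(s)); p[2]=.13; env.movel(p)
f=eyes.grab_frame("wrist"); np.savez("pics/w1.npz",**f); im=f["frame"][:,:,::-1].copy()
# mark expected tab outline corners and grip point
for r,x in((.105,.015),(.105,.045),(.139,.015),(.139,.045),(.124,.03),(.105,-.075),(.105,.075)):
    P=np.r_[ORG+x*EX-r*EY+.026*EZ,1]; c=f["mtx"]@(f["view"]@P)[:3]; cv2.circle(im,tuple(int(v) for v in c[:2]/c[2]),3,(255,255,0),1)
cv2.imwrite("pics/w1.png",im); print(s,monitor.sense()["clock"],monitor.sense()["position"],p)
E
```

```text
1 [array([-0.05,  0.76,  1.41, -0.  ,  0.97, -0.38]), array([ 0.15,  0.58,  1.36, -0.  ,  1.2 , -0.18]), array([ 0.35,  0.77,  1.4 , -0.  ,  0.98,  0.03])]
-1 [array([-0.05,  0.76,  1.41, -0.  ,  0.97,  2.76]), None, None]Traceback (most recent call last):
  File "<stdin>", line 5, in <module>
  File "<stdin>", line 5, in <lambda>
TypeError: 'NoneType' object is not subscriptable
```

Run:
```python
from h import *
from bench import env,kinematics,monitor,eyes
s=1
p=tcp(0); p[2]=.23; env.reach(p,quat(s)); p[2]=.13; env.movel(p)
f=eyes.grab_frame("wrist"); np.savez("pics/w1.npz",**f); im=f["frame"][:,:,::-1].copy()
for r,x in((.105,.015),(.105,.045),(.139,.015),(.139,.045),(.124,.03),(.105,-.075),(.105,.075)):
    P=np.r_[ORG+x*EX-r*EY+.026*EZ,1]; c=f["mtx"]@(f["view"]@P)[:3]; cv2.circle(im,tuple(int(v) for v in c[:2]/c[2]),3,(255,255,0),1)
cv2.imwrite("pics/w1.png",im); print(s,monitor.sense()["clock"],monitor.sense()["position"],p)
```

```text
1 3.425 [0.61556131 0.08423001 0.13129557] [0.61494475 0.08431285 0.13      ]
```

View pics/w1.png

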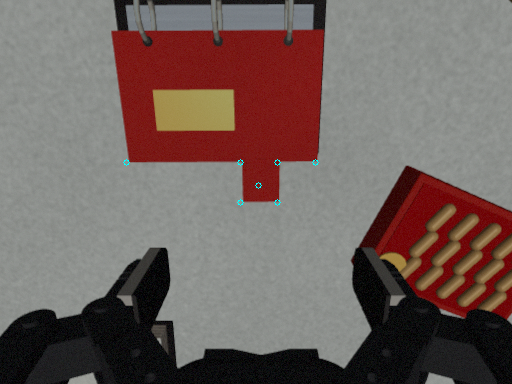

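The wrist view shows the tab at columns 243–280 and rows 162–202. My prediction is within about 2 px, so I shift the origin 1.5 mm along +x. The red box stays more than 40 mm from the finger's strip. Next I descend, grip and start the lift.

```bash
cat >> h.py <<'E'
ORG=ORG+.0015*EX
E
python3 - <<'E'
from h import *
from bench import env,kinematics,monitor,eyes
env.movel(tcp(0)+.03*EZ,velocity=.1)
print("guard",env.movel(tcp(0),velocity=.05,guard=8))
env.close_gripper(20)
s=monitor.sense(); print(s["clock"],s["position"],s["finger_gap"],s["contact_force"].round(1))
for d in(10,20,30):
    env.movel(tcp(np.radians(d)),velocity=.08)
    s=monitor.sense(); print(d,s["finger_gap"].round(3),s["contact_force"].round(1))
f=eyes.grab_frame("scene"); cv2.imwrite("pics/s2.png",cv2.resize(f["frame"][120:340,180:440,::-1],None,fx=2.5,fy=2.5))
print(s["clock"])
E
```

```text
guard False
5.7917 [0.61563804 0.08448609 0.00821881] 0.3399786598640263 [-5.5 -2.3  3.9]Traceback (most recent call last):
  File "<stdin>", line 9, in <module>
AttributeError: 'float' object has no attribute 'round'
```

The gap of 0.34 is about 29 mm, so the tab is gripped. I'll continue from 10°.

Run:
```python
from h import *
from bench import env,kinematics,monitor,eyes
for d in(20,30,40):
    env.movel(tcp(np.radians(d)),velocity=.08)
    s=monitor.sense(); print(d,round(s["finger_gap"],3),s["contact_force"].round(1))
f=eyes.grab_frame("scene"); cv2.imwrite("pics/s2.png",cv2.resize(f["frame"][120:340,180:440,::-1],None,fx=2.5,fy=2.5))
print(s["clock"])
```

```text
20 0.345 [-7.2 -2.7 -1.6]
30 0.342 [-8.7 -1.3 -1.4]
40 0.343 [-8.1 -1.3 -2.8]
7.4917
```

View pics/s2.png

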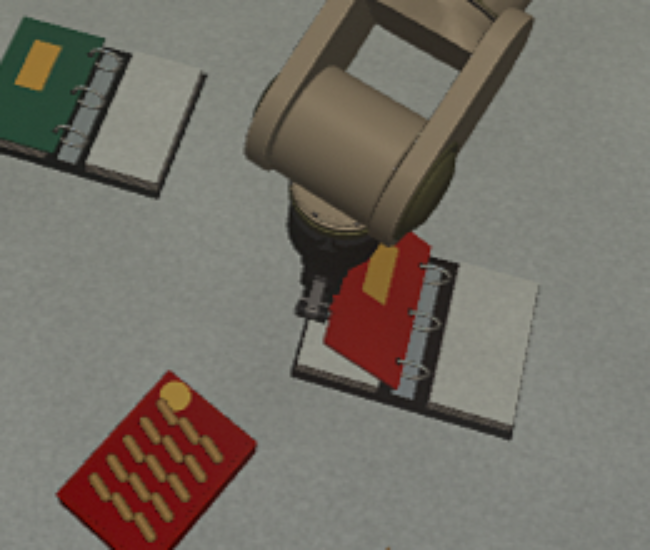

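The leaf is lifted about 40° and held by the tab at about (315,295), and the green leaf has not moved. I'll go on through the arc, stopping if the forces rise.

Run:
```python
from h import *
from bench import env,kinematics,monitor,eyes
for d in range(50,181,10):
    env.movel(tcp(np.radians(d)),velocity=.08)
    s=monitor.sense(); print(d,round(s["finger_gap"],3),s["contact_force"].round(1))
    if np.linalg.norm(s["contact_force"])>25 or s["finger_gap"]<.25: print("STOP");break
f=eyes.grab_frame("scene"); cv2.imwrite("pics/s3.png",cv2.resize(f["frame"][120:340,180:440,::-1],None,fx=2.5,fy=2.5))
print(s["clock"])
```

```text
50 0.342 [-7.7 -1.8 -2.1]
60 0.342 [-7.8 -2.1 -1.9]
70 0.337 [-8.8 -2.9 -2.2]
80 0.343 [-8.3 -3.8 -1.7]
90 0.347 [-8.9 -4.3 -0.4]
100 0.344 [-9.9 -3.5  2.2]
110 0.343 [-10.5  -3.3   1.1]
120 0.344 [-11.6  -2.9   4.5]
130 0.343 [-11.7  -1.1   4.5]
140 0.348 [-13.5  -0.5   4.5]
150 0.345 [-13.4   1.2   4.5]
160 0.347 [-12.6   1.1   3.9]
170 0.346 [-12.5   3.    2.1]
180 0.346 [-11.7   1.7   1.5]
13.4917
```

View pics/s3.png

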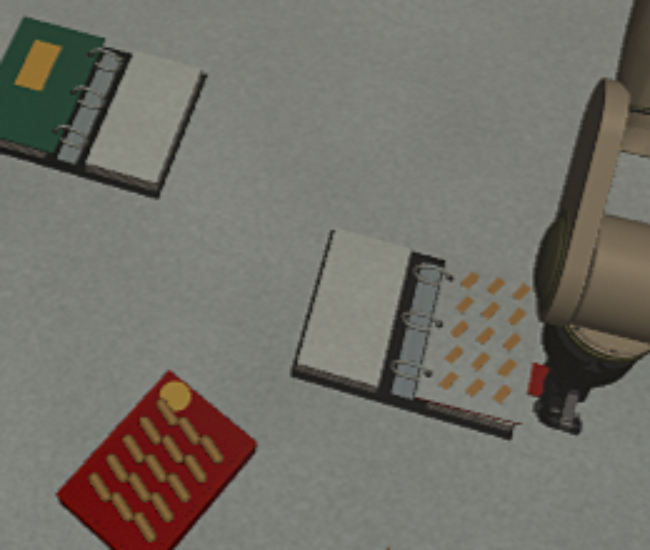

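The leaf is flat on the other side, pattern face up, with its tab still in the fingers. Next I release, withdraw straight up, check and hold.

Run:
```python
from h import *
from bench import env,kinematics,monitor,eyes
env.release(); s=monitor.sense(); print(s["finger_gap"],s["contact_force"].round(1))
p=tcp(np.pi); print(env.movel(p+.05*EZ,velocity=.06,guard=15)); env.movel(p+.2*EZ); env.hold(1)
s=monitor.sense(); print(s["clock"],s["position"],s["contact_force"].round(1))
f=eyes.grab_frame("wrist");g=eyes.grab_frame("scene")
cv2.imwrite("pics/e4.png",np.vstack([cv2.resize(f["frame"][:,:,::-1],(400,300)),cv2.resize(g["frame"][100:340,140:460,::-1],(400,300))]))
```

```text
0.9990605129448443 [-0.2  0.2 -0.1]
False
17.2583 [0.53587734 0.32147792 0.20800497] [ 0.4 -0.9 -0.6]
```

View pics/e4.png

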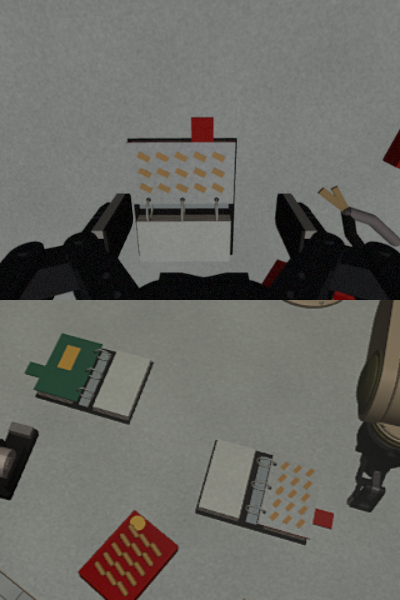

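The leaf lies flat with its pattern up and its tab free, the green leaf is unmoved, and the gripper is clear.

```bash
python3 -c "
from bench import job; job.hand_in()"
```

```text
the job is handed in; nothing more can be done
```

The red leaf is turned over and lies flat on the other side of the rings, white pattern face up. The job is handed in; it gave no verdict.

- **Locating:** I found the red leaf and tab in the top and scene images, which agreed to about 1.5 mm. The wrist camera then showed a shift of about 1.5 mm along the rings, which I corrected.
- **Turning:** I gripped the tab across its width with 20 N (finger gap about 29 mm against the 30 mm tab). I swung it 180° about the ring axis with the tool pointing down, released it, and withdrew 200 mm straight up.
- **Last checks:** After release, the force on the tool was under about 1.2 N, so the robot touched nothing. The final pictures show the red leaf flat and the green leaf still lying as it was. I judged both leaf angles by eye and did not measure them. The run had taken 17.3 s of the 46 s by then.
- **Did not fit exactly:** A sideways force along the rings built up to about 13 N during the turn, because the grip was about a millimetre off. It was well under the limits and went to zero on release.

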